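Close up the fixings case: inner flap, then lid

TASK

Close up the plywood fixings case using only the fingertips or the outside of the fingers: first push the upright inner flap down until it lies flat over its compartment, then push the hinged lid over from behind and press it fully shut on top of it. Leave the case standing where it is, without lifting or shoving it, and do not disturb the things in it or the other things on the bench.

Things in the scene. Friction and masses are not known exactly. Their poses are not given: they have to be found in the camera images.
- case: open plywood case, 180 (x) x 260 (y) x 85 mm high, walls and floor 8 mm, loose on the bench, 2.2 to 3.4 kg. Origin: centre of its underside. x points to the back of the case (where the lid is hinged, the side away from the robot), y to its left, z up. A low wall along x at y = +3 mm (top 60 mm high) divides it; the flap covers the left (+y) compartment. A steel bar handle stands 35 mm out from the middle of the front (-x) wall, about 42 mm up; it is not needed
- lid (a joint): angle of the lid: 0 = shut flat on the rim, about 1.57 = standing straight up; hinged along y on the back rim, opens up and back as far as 1.85. Stiff hinge: it stays where it is left, a push of about 2 to 4 N near the free edge moves it
- lid_hinge (a point): point on the lid's hinge line, at the middle of its length: at x = +90, y = 0, z = 85 mm in the case frame. The lid is a plywood board, 180 mm from hinge to free edge, 260 mm wide, 12 mm thick; its underside is on the hinge line, its outer face 12 mm from it. The point's frame turns with the lid (x from free edge to hinge, z out of the outer face)
- lid_edge (a point): middle of the lid's free edge, on its outer face (the face that is on top when shut, and looks to the back when the lid stands open); turns with the lid
- flap (a joint): angle of the inner flap: 0 = lying flat over the left compartment, 1.57 = standing straight up, at most 1.7. It is hinged along x at the left wall and folds to the case's right (-y). Stiff hinge: it stays where it is left, a push of about 1 to 2 N near the free edge moves it
- flap_hinge (a point): middle of the flap's hinge line, at x = 0, y = +114, z = 63 mm in the case frame (22 mm below the rim, just inside the left wall). The flap is a pale board, 144 mm along the hinge, 114 mm from hinge to free edge, 6 mm thick, centred on the hinge line; lying flat its top is 66 mm above the bench and 19 mm below the rim
- flap_edge (a point): middle of the flap's free edge, half-way through its thickness; turns with the flap
- card_tray: small cream card tray, 120 x 80 x 28 mm, loose in the left compartment; origin at the centre of its underside
- spool: thread spool with wooden ends, diameter 50, 60 mm high, loose in the front of the right compartment; origin at the centre of its underside
- tape_roll: flat tape measure, 62 x 79 x 15 mm, loose in the back of the right compartment; origin at the centre of its underside
- wax: round cake of wax, diameter 62, 22 mm high, bystander to the right; origin at the centre of its underside
- card_box: lidded card box 68 x 123 x 35 mm, bystander to the right; origin at the centre of its underside
- sanding_block1: wooden sanding block 63 x 110 x 30 mm, bystander to the left; origin at the centre of its underside

How it is judged:
On the way, in this order (a step that is already met when the one before it is completed fails the run):
1. the flap lies flat (within 0.1 rad) while the lid is still open (over 1.0 rad) (value of joint flap below 0.1 rad and value of joint lid above 1 rad), for 0.2 s.
2. the lid is shut (within 0.04 rad) over the flat flap (value of joint lid below 0.04 rad and value of joint flap below 0.1 rad), for 0.2 s.
At the end, for the whole second after the job is handed in: The flap lies flat within 0.1 rad, the lid is shut within 0.04 rad, and the case stands level and at rest on the bench, within 25 mm of where it was (all of step 2 and angle between case's own z axis and vertical below 0.05 rad and height (world z) of case below 0.01 m and distance of case from where it was at the start of the episode below 0.025 m and linear speed of case below 0.02 m/s and velocity of joint lid between -0.05 and 0.05 rad/s); the robot touches nothing.
It fails at once if the arm or the gripper's body, not the fingers, pushes the case, its flap or its lid with over 12 N (contact force between the arm and case above 12 N).
It fails at once if the lid comes down (below 0.9 rad) while the flap is still up (over 0.3 rad) (value of joint lid below 0.9 rad and value of joint flap above 0.3 rad).
It fails at once if the case is shoved more than 25 mm, lifted over 15 mm or tipped over 0.15 rad (distance of case from where it was at the start of the episode above 0.025 m or height (world z) of case above 0.015 m or angle between case's own z axis and vertical above 0.15 rad).
It fails at once if a thing in the case is moved more than 60 mm or lifted over 30 mm (distance of any of card_tray, spool, tape_roll from where it was at the start of the episode above 0.06 m or height (world z) of any of card_tray, spool, tape_roll above 0.038 m).
It fails at once if another thing on the bench is moved more than 30 mm or lifted (distance of any of wax, card_box, sanding_block1 from where it was at the start of the episode above 0.03 m).
It also fails if it takes over 53 s, if anything falls off the work surface, if the arm or the gripper's body presses on something with over 40 N, if the wrist force passes 120 N, or if a joint passes its speed limit or range.

ROBOT

A 7-joint arm with a two-finger parallel gripper is mounted at the origin on a cart in front of the work surface, level with it; the furniture and walls round the work are solid. World frame = base frame: x ahead of the robot, y to its left, z up, the work surface at z = 0. Lengths are in m, angles in rad, forces in N, time in s.
With the tool pointing down it reaches from about 0.425 to 0.925 m from the base axis. Payload 6.8 kg.
Tool frame: the origin (TCP) lies at the very end of the fingers, on their centre line; the grasp point (between the pads) lies grasp_offset behind it (grasp_offset is the distance from the TCP to the grasp point, in m); z points along the fingers, y is the direction in which the jaws open and shut (so a half turn about z gives the same grasp; the last joint's range is limited). The gripper opens to 85 mm and grips with 20 to 120 N. Pads are 22 mm wide; open, the fingers measure 114 mm over their backs; the gripper's body (76 mm by 85 mm) begins 54 mm behind the grasp point. The pads swing forward as they close: fully open they stand 13 mm farther back than shut.
Start: joints at [1.182, 0.477, 0.022, 1.555, -0.011, 1.109, -0.083], TCP at [0.187, -0.649, 0.231] pointing down, gripper open.
Joint ranges: [-2.96, 2.96], [-0.34, 2.1], [-1.41, 1.46], [0.24, 2.44], [-1.37, 4.51], [0.17, 1.92], [-2.96, 2.96]. Speed limits (rad/s): [2.39, 2.39, 3.14, 3.14, 3.14, 3.14, 3.14].

INTERFACE

Orientations are given as a unit quaternion [w, x, y, z].
In Python, from station import * gives the robot as it stands.
- The arm moves only by the shell command python3 -m handwheel 'ROWS' [FORCE]. ROWS is JSON, one flat list of numbers, 7 for each row, row after row: the shift along the world's x, y, z in cm, then the turn, a rotation vector about the world's x, y, z in degrees, then the opening, from 0 (shut) to 1 (fully open). In form: [tx, ty, tz, ax, ay, az, fingers, tx, ty, tz, ax, ay, az, fingers, ...]. A call has 1 to 8 rows; each row is the pose to reach, as a shift and turn from the pose measured when the call began; what a row does not reach only later rows make up. A row lasts 1/12 s, in which the tool goes at most 41.7 mm and 7.16 degrees, less where a joint would pass 70% of its speed; a pose out of reach is approached as far as the arm can. A call with a gripper value outside its range is refused whole. The fingers move at their own pace and stop on an object; FORCE is the grip in N (left out, the last holds). Time passes only in rows, so rows that repeat a pose let the fingers close. It gives the time, the measured TCP pose, the force and the opening at its end, in the units of the state.
- get_obs(): the state, without advancing time (a new reading comes with each control period).
- read_camera(name): name is "side" or "top" or "wrist"; returns the picture (384x512x3 uint8, red, green, blue); there is no depth.
- camera_info(name): a dict with "fx", "fy", "cx", "cy" (pixels), "R" (3x3) and "t" (3): a world point X has camera coordinates R X + t; the wrist camera has in their place "mount" (4x4, takes a point from camera to tool coordinates, whose origin is the TCP and whose axes are the flange's). Camera axes: x right, y down, z forward; pixel columns grow to the right and rows downward; lengths in m; the calibration is good to about 2 mm. A picture is of the moment at which its call begins: read the wrist's pose just before it. camera_info takes no time and is no camera call.
- hand_in(): hands the job in, once; it reports no verdict.
The state is a dict: "t": time; "q": joint angles; "joint_vel": joint speeds; "joint_torque": joint torques, N m; "eef_pos": TCP position; "tool_rot": TCP orientation; "contact_force": force on the tool from outside, world axes, zero at the start; "torque": the same for the moment, N m; "gripper_width": opening from 0.0 (shut) to 1.0 (fully open).
Only numpy, scipy, OpenCV 4.12 (cv2) and the standard library are available. Lean on these libraries where they do the work, as an engineer would, in place of code of your own. Each camera call takes 0.05 s, during which the arm holds its last target. There are 200 camera calls.

## Working session

There is one attempt and no reset: what is moved stays moved. The work goes in short steps, Python scripts to look and compute and a shell command to move; the robot and the scene stay as the last step left them, time stands still between calls to the robot, and variables do not carry over. Pictures are saved under pics/ and viewed, on a budget of 10 in all, crops included, one or two more only if the job needs it, and the job is handed in when it is done.

```bash
mkdir -p pics; python3 - <<'E'
from station import *
import cv2
o=get_obs();print({k:o[k] for k in('t','eef_pos','tool_rot','gripper_width')})
for n in('side','top'):
    im=read_camera(n);cv2.imwrite(f'pics/{n}0.png',im[:,:,::-1])
    c=camera_info(n);print(n,c)
E
```

```text
{'t': 0.0, 'eef_pos': array([ 0.18685523, -0.6479936 ,  0.23032521]), 'tool_rot': array([-8.99004789e-04,  9.90158733e-01,  1.39945834e-01, -1.94590239e-04]), 'gripper_width': 1.0011584045759006}
side {'fx': 464.11527724527355, 'fy': 464.11527724527355, 'cx': 254.1275232450527, 'cy': 187.28418732320372, 'R': array([[-0.86062673, -0.50921057,  0.00512161],
       [-0.31197767,  0.5192772 , -0.79562625],
       [ 0.40248176, -0.68633504, -0.60576616]]), 't': array([0.46881551, 0.21160126, 1.18839499])}
top {'fx': 417.8077406306459, 'fy': 417.8077406306459, 'cx': 255.44514628521452, 'cy': 186.04240075407844, 'R': array([[-0.00920331, -0.99990912, -0.00985188],
       [-0.99019884,  0.01048614, -0.13927057],
       [ 0.13936122,  0.00847357, -0.99020536]]), 't': array([0.03217315, 0.50311981, 1.37153389])}
```

View pics/side0.png

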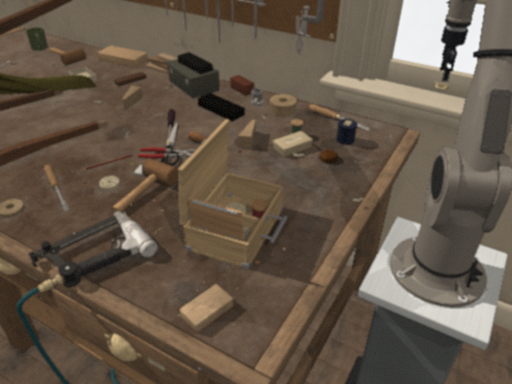

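View pics/top0.png

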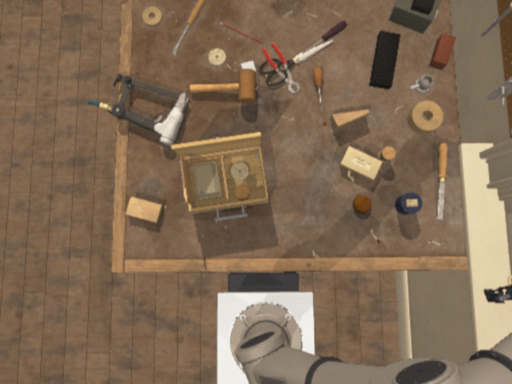

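Side: the case is at about (235,220), lid upright behind it and the flap upright near its left wall. Top: case at about (225,180), handle (230,214), sanding block (145,209), mallet behind the lid at (230,88). I'll enlarge both crops.

```bash
python3 - <<'E'
import cv2,numpy as np
a=cv2.imread('pics/top0.png')[120:230,160:280];b=cv2.imread('pics/side0.png')[115:270,170:295]
a=cv2.resize(a,(400,367),interpolation=2);b=cv2.resize(b,(400,496),interpolation=2)
for im,s,ox,oy in((a,400/120,160,120),(b,3.2,170,115)):
    for u in range(0,130,20):
        cv2.putText(im,str(ox+u),(int(u*s),10),0,.35,(0,0,255));cv2.line(im,(int(u*s),12),(int(u*s),18),(0,0,255))
    for v in range(0,160,20):
        cv2.putText(im,str(oy+v),(0,int(v*s)+4),0,.35,(255,0,0))
o=np.zeros((496,800,3),np.uint8);o[:367,:400]=a;o[:,400:]=b
cv2.imwrite('pics/crop.png',o)
E
```

```text
(no output)
```

View pics/crop.png

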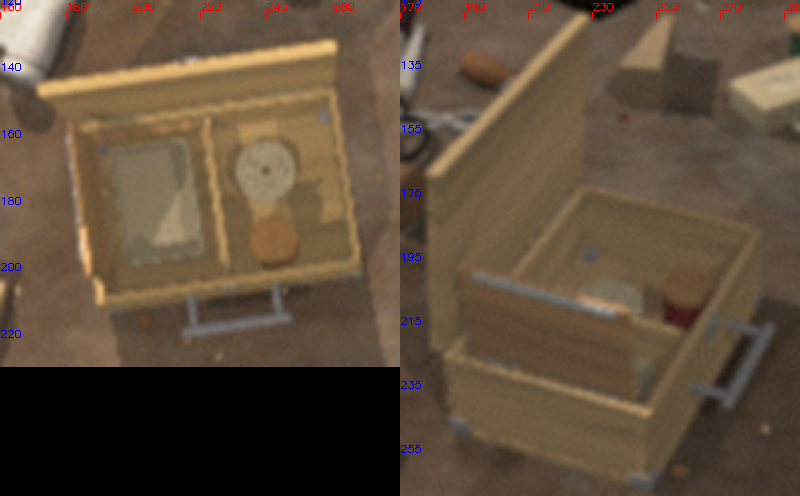

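The crop shows the front rim corners at top (189.4,211.5) and (267.4,201), and side (247.5,243.8) and (282.5,186.9). Lid edge ends are at top (172,147)/(260.5,133.5) and side (179.4,170.6)/(228.8,119.7). The flap edge in side is (192,200)–(242.5,212.5).

```bash
cat > h.py <<'E'
from station import *
import numpy as np
def ray(n,p):
    c=camera_info(n);R=np.array(c['R']);t=np.array(c['t'])
    d=R.T@[(p[0]-c['cx'])/c['fx'],(p[1]-c['cy'])/c['fy'],1];return -R.T@t,d
def onz(n,p,z): o,d=ray(n,p);return o+d*(z-o[2])/d[2]
def tri(p,q):
    a,d=ray('top',p);b,e=ray('side',q)
    s=np.linalg.lstsq(np.c_[d,-e],b-a,rcond=None)[0];A=a+s[0]*d;B=b+s[1]*e
    return (A+B)/2,np.linalg.norm(A-B)
E
python3 - <<'E'
from h import *
np.set_printoptions(precision=4,suppress=True)
P={}
for k,n,p in(('FL','top',(189.4,211.5)),('FR','top',(267.4,201)),('BR','top',(260,147.6)),('FLs','side',(247.5,243.75)),('BLs','side',(184.7,222.8)),('FRs','side',(282.5,186.9))):
    P[k]=onz(n,p,.085);print(k,P[k])
print('lidL',tri((172,147),(179.4,170.6)),'lidR',tri((260.5,133.5),(228.75,119.7)))
print('flap top back/front, top cam', tri((183,162),(191.9,200)),tri((185.5,201),(242.5,212.5)))
FL=(P['FL']+P['FLs'])/2;FR=(P['FR']+P['FRs'])/2;y=FL-FR;print('len',np.linalg.norm(y));y/=np.linalg.norm(y)
x=np.array([y[1],-y[0],0]);c=(FL+FR)/2+.09*x;c[2]=0
print('yaw',np.arctan2(x[1],x[0]),'case',c)
for k in P:print(k,(P[k]-c)@x,(P[k]-c)@y)
for n,l in(('hinge',(.09,0,.085)),('flaphinge',(0,.114,.063)),('divmid',(0,.003,.06))):print(n,c+l[0]*x+l[1]*y+[0,0,l[2]])
for p in (tri((172,147),(179.4,170.6))[0],tri((260.5,133.5),(228.75,119.7))[0],onz('side',(191.9,200),.175),onz('side',(242.5,212.5),.175)):
  print('case frame',(p-c)@x,(p-c)@y,p[2])
for k,p,z in(('block',(145,209),.03),('mallet',(247,86),.03),('malletH',(195,88),.02),('clamp',(172,120),.05),('cardbox',(362,165),.035)):print(k,onz('top',p,z))
E
```

```text
FL [0.4158 0.2405 0.085 ]
FR [ 0.4472 -0.0114  0.085 ]
BR [0.624  0.0106 0.085 ]
FLs [0.4207 0.2425 0.085 ]
BLs [0.6   0.26  0.085]
FRs [ 0.4548 -0.0061  0.085 ]
lidL (array([0.5903, 0.2655, 0.2562]), np.float64(0.004428845445131046)) lidR (array([0.623 , 0.0089, 0.2611]), np.float64(0.0018253087793524965))
flap top back/front, top cam (array([0.5678, 0.2517, 0.1664]), np.float64(0.012510543000214177)) (array([0.4391, 0.2371, 0.174 ]), np.float64(0.0030167190794088304))
len 0.2524143307472192
yaw 0.13029301597486295 case [0.5239 0.1281 0.    ]
FL -0.09254998583335532 0.12553179746364798
FR -0.09409942720027403 -0.12833007732789417
BR 0.0840002391738682 -0.12947104719066757
FLs -0.0874500141666447 0.12688253328357124
BLs 0.09260060062248539 0.12094504142069436
FRs -0.08590057279972597 -0.124084253419325
hinge [0.6131 0.1398 0.085 ]
flaphinge [0.509  0.2411 0.063 ]
divmid [0.5235 0.131  0.06  ]
case frame 0.0837406552906751 0.12763069468232918 0.25621984347305937
case frame 0.08284832461868734 -0.13099577373917967 0.26110890418675003
case frame 0.060543175906141077 0.12640147147800626 0.17500000000000004
case frame -0.07188697254306499 0.1200400722817921 0.17500000000000004
block [0.4301 0.3994 0.03  ]
mallet [0.8579 0.0535 0.03  ]
malletH [0.8569 0.2372 0.02  ]
clamp [0.7321 0.3099 0.05  ]
cardbox [ 0.5715 -0.334   0.035 ]
```

```bash
python3 -m handwheel '[2.7,2.8,0.8,0,0,-1,0, 5.4,5.6,1.6,0,0,-2,0, 8.1,8.4,2.4,0,0,-3,0, 10.8,11.2,3.2,0,0,-4,0, 13.5,14,4,0,0,-5,0, 16.2,16.8,4.8,0,0,-6,0, 18.9,19.6,5.6,0,0,-7,0, 21.6,22.4,6.4,0,0,-8,0]' 40
python3 -m handwheel '[1,3.8,0,0,0,0,0, 2,7.6,0,0,0,0,0, 3,11.4,0,0,0,0,0, 4,15.2,0,0,0,0,0, 5,19,0,0,0,0,0, 6,22.8,0,0,0,0,0, 7,26.6,0,0,0,0,0, 8,30.4,0,0,0,0,0]'
python3 -m handwheel '[0,4,0,0,0,0,0, 0,8,0,0,0,0,0, 0,12,0,0,0,0,0, 0,16,0,0,0,0,0, 0,20,0,0,0,0,0, 0,24,0,0,0,0,0, 0,28,0,0,0,0,0, 0,32,0,0,0,0,0]'
python3 -c "
from h import *
print(get_obs())
for n in ('wrist',):print(camera_info(n))"
```

```text
t: 0.77
eef_pos: [0.4037, -0.4223, 0.2945]
tool_rot: [-0.001, 0.998, 0.07, -0.0]
contact_force: [0.4, -0.2, -0.4]
gripper_width: -0.001
t: 1.43
eef_pos: [0.4835, -0.1164, 0.2944]
tool_rot: [-0.001, 0.998, 0.07, -0.001]
contact_force: [0.4, 0.3, 0.8]
gripper_width: 0.001
t: 2.1
eef_pos: [0.4829, 0.2052, 0.2943]
tool_rot: [-0.001, 0.998, 0.07, -0.001]
contact_force: [1.1, -1.7, -0.0]
gripper_width: 0.001
{'t': 2.1, 'q': array([-0.05965136,  0.21489358, -0.53272662,  1.8053907 ,  0.11670732,
        1.15322632, -2.06079525]), 'joint_vel': array([-0.70785475,  0.35893414, -0.25982721, -0.38712406,  0.24029873,
        0.10164807, -1.01965568]), 'joint_torque': array([ 3.60151403e+00, -4.38351953e+01, -3.09051186e+00, -2.66571254e+01,
       -4.81034014e-01,  8.67645984e-03,  1.33915890e+00]), 'eef_pos': array([0.48289595, 0.20520697, 0.29426388]), 'tool_rot': array([-7.35669174e-04,  9.97557456e-01,  6.98442129e-02, -6.05728112e-04]), 'contact_force': array([ 1.08492036, -1.65848978, -0.02326535]), 'torque': array([ 0.0268643 , -0.09535955, -0.02590525]), 'gripper_width': 0.0013947002706659701}
{'fx': 269.279823080121, 'fy': 269.279823080121, 'cx': 261.4818347488841, 'cy': 190.4968449514253, 'mount': array([[ 6.69043778e-04, -9.48757242e-01, -3.16005140e-01,
         8.15883472e-02],
       [ 9.99999521e-01,  8.60567451e-04, -4.66530840e-04,
         1.89625321e-03],
       [ 7.14568251e-04, -3.16004677e-01,  9.48757363e-01,
        -1.42274159e-01],
       [ 0.00000000e+00,  0.00000000e+00,  0.00000000e+00,
         1.00000000e+00]])}
```

```bash
python3 -m handwheel '[-0.9,3.2,0,0,0,0,0, -1.8,6.4,0,0,0,0,0, -2.7,9.8,0,0,0,0,0, -2.7,9.8,-3.6,0,0,0,0, -2.7,9.8,-7.2,0,0,0,0, -2.7,9.8,-10.8,0,0,0,0, -2.7,9.8,-14.5,0,0,0,0, -2.7,9.8,-14.5,0,0,0,0]'
python3 - <<'E'
from h import *
import cv2
print(get_obs()['eef_pos'],get_obs()['contact_force'])
a=cv2.resize(read_camera('side')[100:275,150:320],(510,525),interpolation=2)
cv2.imwrite('pics/s1.png',a[:,:,::-1])
E
```

```text
t: 2.77
eef_pos: [0.452, 0.2997, 0.1425]
tool_rot: [0.002, 0.998, 0.07, -0.006]
contact_force: [-1.4, -1.5, -0.8]
gripper_width: 0.005
[0.45198267 0.29970192 0.14247202] [-1.43087735 -1.5424759  -0.79895537]
```

View pics/s1.png

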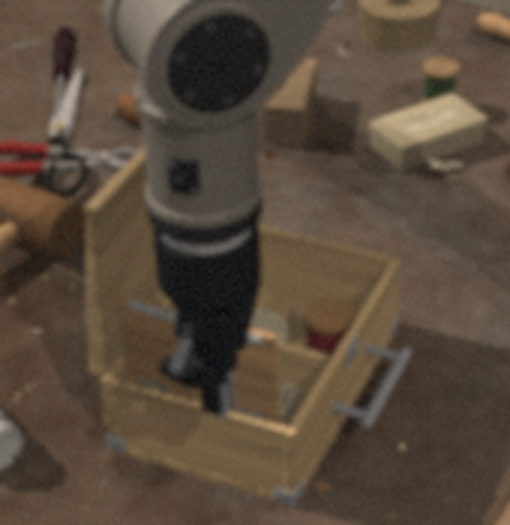

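The picture shows the closed fingertip just outside the flap's left face, at (218,405) in the crop, with the flap still upright. Next I push it along the arc.

```bash
python3 -m handwheel '[0.5,-2.4,0.2,0,0,0,0, 1,-4.7,0.5,0,0,0,0, 1.2,-5.8,0.5,0,0,0,0, 1.3,-6.9,0.4,0,0,0,0, 1.4,-8,0,0,0,0,0, 1.5,-9,-0.4,0,0,0,0, 1.7,-9.9,-1,0,0,0,0, 1.8,-10.8,-1.7,0,0,0,0]'
python3 -m handwheel '[0.1,-0.7,-0.9,0,0,0,0, 0.2,-1.3,-1.8,0,0,0,0, 0.3,-1.8,-2.7,0,0,0,0, 0.3,-2.3,-3.7,0,0,0,0, 0.3,-2.5,-4.7,0,0,0,0, 0.3,-2.6,-5.5,0,0,0,0, 0.3,-2.6,-5.8,0,0,0,0, 0.3,-2.6,-5.8,0,0,0,0]'
```

```text
t: 3.48
eef_pos: [0.4719, 0.1928, 0.1288]
tool_rot: [0.001, 0.998, 0.07, -0.004]
contact_force: [-0.2, -0.1, 0.8]
gripper_width: -0.004
t: 4.15
eef_pos: [0.4741, 0.1669, 0.0698]
tool_rot: [0.001, 0.997, 0.071, -0.005]
contact_force: [0.2, -0.0, -0.3]
gripper_width: -0.0
```

```bash
python3 -m handwheel '[0,-0.7,-0.2,0,0,0,0, 0,-1.5,-0.3,0,0,0,0, 0,-1.5,-0.5,0,0,0,0, 0,-1.5,-0.7,0,0,0,0, 0,-1.5,-0.7,0,0,0,0]'
python3 - <<'E'
from h import *
import cv2
a=cv2.resize(read_camera('side')[100:275,150:320],(510,525),interpolation=2)
cv2.imwrite('pics/s2.png',a[:,:,::-1])
E
```

```text
t: 4.57
eef_pos: [0.4743, 0.1501, 0.0654]
tool_rot: [0.003, 0.998, 0.07, -0.005]
contact_force: [-8.3, -6.9, 31.9]
gripper_width: -0.001
```

View pics/s2.png

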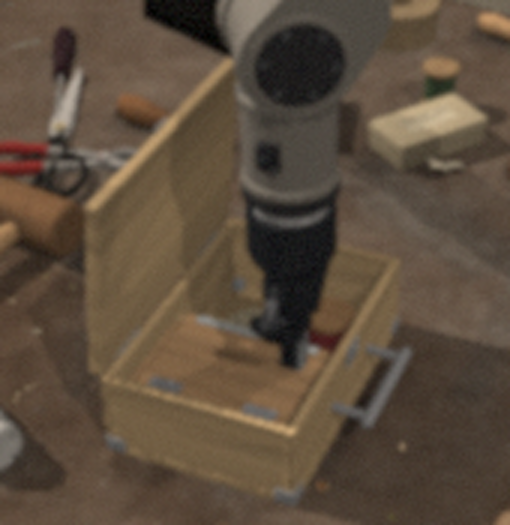

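The flap lies flat over the left compartment, and the tip at z 0.065 is pressing its top. Now I go up, over the lid and down behind it.

```bash
python3 -m handwheel '[0,0,3.7,0,0,0,0, 0,0,7.4,0,0,0,0, 0,0,11.1,0,0,0,0, 0,0,14.8,0,0,0,0, 0,0,18.5,0,0,0,0, 0,0,22.2,0,0,0,0, 0,0,25.9,0,0,0,0, 0,0,29.6,0,0,0,0]'
python3 -m handwheel '[2,0,0.3,0,0,0,0, 5.5,0,0.3,0,0,0,0, 9,0,0.3,0,0,0,0, 12.5,0,0.3,0,0,0,0, 16,0,0.3,0,0,0,0, 19,0,0,0,0,0,0, 20.5,0,0,0,0,0,0, 20.5,0,0,0,0,0,0]'
python3 -m handwheel '[0,0,-3.5,0,0,0,0, 0,0,-7,0,0,0,0, 0,0,-10.5,0,0,0,0, 0,0,-13,0,0,0,0, 0,0,-14.5,0,0,0,0, 0,0,-14.5,0,0,0,0]'
python3 - <<'E'
from h import *
import cv2
a=cv2.resize(read_camera('side')[70:275,130:300],(510,615)[:2],interpolation=2)[:600]
cv2.imwrite('pics/s3.png',a[:,:,::-1])
E
```

```text
t: 5.28
eef_pos: [0.4738, 0.1494, 0.3635]
tool_rot: [0.003, 0.998, 0.069, -0.004]
contact_force: [0.6, 0.5, 0.3]
gripper_width: 0.004
t: 5.95
eef_pos: [0.6812, 0.1475, 0.3614]
tool_rot: [0.004, 0.998, 0.068, -0.005]
contact_force: [-0.6, -0.2, -1.1]
gripper_width: 0.003
t: 6.45
eef_pos: [0.678, 0.1461, 0.2124]
tool_rot: [0.004, 0.998, 0.068, -0.009]
contact_force: [-0.3, 0.0, -0.6]
gripper_width: 0.002
```

View pics/s3.png

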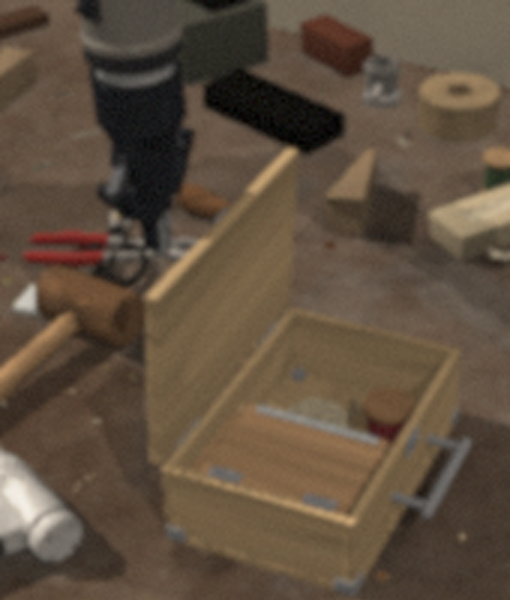

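Flap is flat; the fingertip (160,240) hangs behind the upright lid, clear of it. I push it forward along its arc.

```bash
python3 -m handwheel '[-1.5,-0.2,0.2,0,0,0,0, -3,-0.4,0.3,0,0,0,0, -4.2,-0.5,0.3,0,0,0,0, -5.3,-0.7,0.3,0,0,0,0, -6.4,-0.8,0.3,0,0,0,0, -7.5,-1,0.2,0,0,0,0, -8.6,-1.1,-0.1,0,0,0,0, -9.7,-1.2,-0.4,0,0,0,0]'
python3 -m handwheel '[-1.1,-0.1,-0.5,0,0,0,0, -2,-0.3,-1,0,0,0,0, -3,-0.4,-1.6,0,0,0,0, -3.9,-0.5,-2.3,0,0,0,0, -4.7,-0.6,-3.1,0,0,0,0, -5.5,-0.7,-3.9,0,0,0,0, -6.3,-0.8,-4.8,0,0,0,0, -6.3,-0.8,-4.8,0,0,0,0]'
python3 - <<'E'
from h import *
import cv2
a=cv2.resize(read_camera('side')[70:275,130:300],(510,615)[:2],interpolation=2)[:600]
cv2.imwrite('pics/s4.png',a[:,:,::-1])
E
```

```text
t: 7.17
eef_pos: [0.5839, 0.1349, 0.2145]
tool_rot: [0.004, 0.998, 0.068, -0.003]
contact_force: [3.1, -1.6, 3.0]
gripper_width: 0.003
t: 7.83
eef_pos: [0.5199, 0.1268, 0.1675]
tool_rot: [0.004, 0.998, 0.068, -0.003]
contact_force: [-1.0, 0.7, -0.3]
gripper_width: -0.001
```

View pics/s4.png

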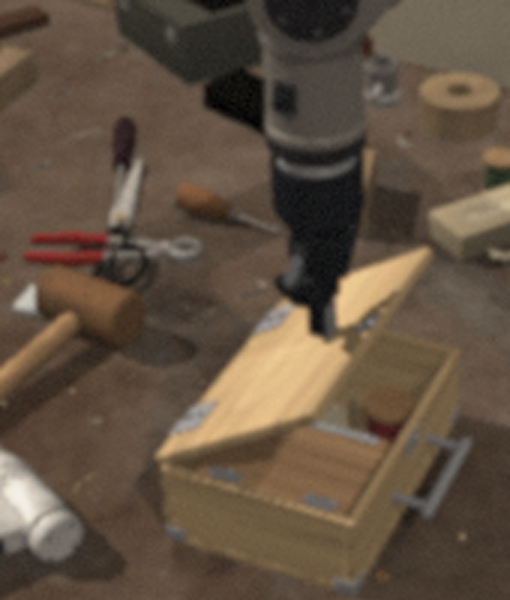

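The lid is about half way over, with the tip at (320,325) on its outer face and the case not moved. Now the rest of the way.

```bash
python3 -m handwheel '[-0.6,-0.1,-1,0,0,0,0, -1.1,-0.1,-2.2,0,0,0,0, -1.6,-0.2,-3.4,0,0,0,0, -2,-0.3,-4.6,0,0,0,0, -2.3,-0.3,-5.7,0,0,0,0, -2.5,-0.3,-6.6,0,0,0,0, -2.5,-0.3,-7.1,0,0,0,0, -2.5,-0.3,-7.1,0,0,0,0]'
python3 -m handwheel '[-1,0,-0.2,0,0,0,0, -2,0,-0.4,0,0,0,0, -2,0,-0.6,0,0,0,0, -2,0,-0.6,0,0,0,0]'
python3 -m handwheel '[0,0,-0.1,0,0,0,0, 0,0,-0.1,0,0,0,0]'
```

```text
t: 8.55
eef_pos: [0.4957, 0.124, 0.0972]
tool_rot: [0.004, 0.998, 0.068, -0.003]
contact_force: [-0.5, 0.8, 0.1]
gripper_width: 0.001
t: 8.88
eef_pos: [0.4831, 0.1258, 0.0967]
tool_rot: [0.004, 0.998, 0.067, 0.004]
contact_force: [2.2, -4.0, 36.3]
gripper_width: -0.0
t: 9.05
eef_pos: [0.4854, 0.1264, 0.0973]
tool_rot: [0.003, 0.998, 0.067, 0.007]
contact_force: [-0.5, -0.9, -0.6]
gripper_width: -0.002
```

Under 36 N the tip stopped at z 0.0967, against 0.097 expected for a shut lid. I lift off and check.

```bash
python3 -m handwheel '[0,0,2,0,0,0,0, 0,0,5.5,0,0,0,0, 0,0,9,0,0,0,0, -0.5,-3,12,0,0,0,0, -1,-6.5,13,0,0,0,0, -1,-10,13,0,0,0,0, -1,-14,13,0,0,0,0, -1,-18,13,0,0,0,0]'
python3 -m handwheel '[0,-4,0,0,0,0,0, 0,-8,0,0,0,0,0, 0,-12,0,0,0,0,0, 0,-12,0,0,0,0,0, 0,-12,0,0,0,0,0]'
python3 - <<'E'
from h import *
import cv2
a=cv2.resize(read_camera('side')[110:275,150:320],(425,412),interpolation=2)
b=cv2.resize(read_camera('top')[120:230,130:280],(375,275),interpolation=2)
o=np.zeros((412,800,3),np.uint8);o[:,:425]=a;o[:275,425:]=b
cv2.imwrite('pics/s5.png',o[:,:,::-1])
E
```

```text
t: 9.72
eef_pos: [0.4748, -0.0551, 0.2274]
tool_rot: [0.003, 0.998, 0.068, 0.007]
contact_force: [0.2, -0.3, -0.6]
gripper_width: -0.0
t: 10.13
eef_pos: [0.4738, -0.1776, 0.2266]
tool_rot: [0.003, 0.998, 0.065, 0.006]
contact_force: [-0.2, 1.1, -0.2]
gripper_width: -0.0
```

View pics/s5.png

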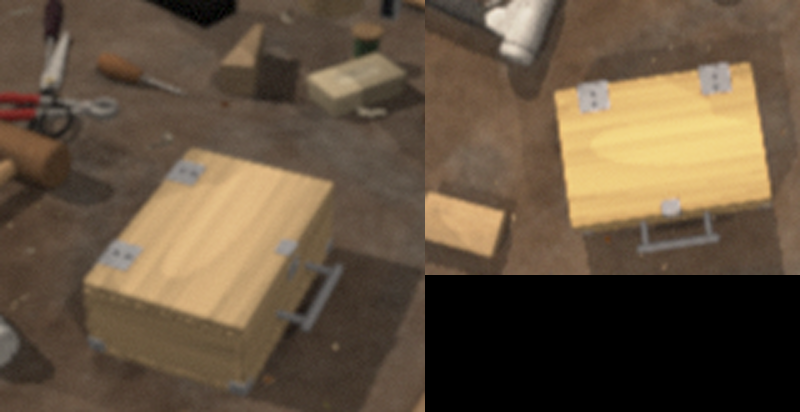

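The lid lies flush on the rim and the case's lower front corner is at side pixel (245,265), against (245,263) before, so it hasn't moved to speak of. The arm is clear.

```bash
python3 -c "
from station import *
print(hand_in())"
```

```text
the job is handed in; nothing more can be done
None
```

The case is closed and handed in at about 10 s of the 53 s allowed. With the gripper shut, I used the fingertips to push the flap down flat. I then went over and behind the lid, swung it forward along its arc and pressed it shut.

**Last checks:**
- **Flap:** the tip stopped at z 65 mm on it under about 32 N; lying flat, its top should be at 66 mm. The picture showed it flat while the lid was still upright.
- **Lid:** the tip stopped at z 97 mm near its free edge under about 36 N, which is the shut height. It still read 97 mm with the load off, and both final views show the lid flush on the rim.
- **Case:** its front corner was within about 2 pixels (a few mm) of where it was before the lid was pushed.
- **Bystanders:** the sanding block and card box look undisturbed in the pictures. The wax was not in the final views, but the arm never went down near it.
- **Robot:** it ended well clear of everything, with contact force near zero.

No check failed or disagreed. I could not see the things inside once the lid was shut. The joint angles were judged from contact heights and pictures, not read directly.

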